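Drag check of the paper brake with a feeler blade

TASK

Take the yellow-handled feeler gauge out of the rack and gently slide its blade straight down between the two sprung plates of the paper brake until it drags snugly and the red line on the blade is level with the plates' top edges. Finish while still holding the gauge steady at that depth, with the blade upright and in the middle of the plates; do not let go. Leave the other two gauges, the tape roll and the yellow carton where they are.

Things in the scene. Friction and masses are not known exactly. Their poses are not given: they have to be found in the camera images.
- rack: Fixed blue rack: a deck 70 x 240 mm, 12 mm thick, its top 100 mm above the table, on two end legs. Three through slots 32 mm (x) by 7.5 mm (y), 80 mm apart in a row along the rack's y axis, at y = -80, 0 and +80 mm. Origin under its centre on the table.
- gauge_yellow: Loose feeler gauge, 90 g, upright in one of the rack's slots (which one varies). Yellow handle 40 (x) x 20 (y) x 40 mm (z), to be pinched across its y sides; below it a steel blade 24 mm wide (x), 4 mm thick (y), 80 mm long, the last 14 mm tapering to 1.6 mm. Origin: centre of the handle's underside, which rests on the rack's deck; blade along -z, handle top at z = +40 mm.
- gauge_line (a point): Centre of the red line (3 mm high band round the blade) of the yellow gauge, 35 mm below the handle's underside and 45 mm above the blade's tip; axes as the gauge's.
- gauge_tip (a point): Tip of the yellow gauge's blade, 80 mm below the handle's underside.
- brake: Fixed green paper brake: a block 110 (x) x 130 (y) mm, top 30 mm above its origin; two cheeks (outer faces y = +-57 mm, tops 95 mm above the origin) carry two upright sprung aluminium plates. Let into the table: the origin is 0 to 30 mm above the table (varies). The blade enters along -z, its width along the brake's x, its thickness along its y.
- mouth (a point): Centre of the mouth between the plates, level with their top edges, 115 mm above the brake's origin, axes as the brake's (fixed). Here the lips are 21 mm apart; over 25 mm of depth they converge to a parallel nip, 1.5 mm apart at rest and 40 mm long, where drag begins. With the red line level with the mouth the blade's tip is 20 mm into the nip. Below the mouth: carrier 75 mm, block 85 mm.
- plate_left: Aluminium plate on the brake's +y side, 54 mm wide (x), 49 to 115 mm above the brake's origin; at rest its origin coincides with the brake's. Opens to +y by up to 9 mm on a spring: 2 N plus 0.8 N per mm; a 4 mm blade opens each plate 1.25 mm (3 N a side) and drags with a few newtons. Both plates ride on a carrier that floats +-6 mm along y on a light spring (0.3 N per mm).
- plate_right: The same plate on the brake's -y side, giving way to -y.
- gauge_red: Another gauge like it with a red handle (blade 3.5 mm), in another slot of the rack. Leave alone. Origin at the handle's underside.
- gauge_blue: Another gauge like it with a blue handle (blade 4.5 mm), in another slot of the rack. Leave alone. Origin at the handle's underside.
- tape_roll: Roll of amber tape lying flat, 96 mm across, 48 mm high, on the table beyond the work. Leave alone. Origin under its centre.
- yellow_carton: Small closed yellow carton 60 x 90 x 50 mm on the table beyond the work. Leave alone. Origin under its centre.

How it is judged (in metres and radians):
On the way:
1. the yellow gauge is held by the fingers and lifted clear of the rack (height (world z) of gauge_tip above 0.11 m and contact force between the fingers and gauge_yellow above 1 N), for 0.2 s.
At the end, for the whole second after the job is handed in: Fingers still hold the yellow gauge (over 2 N), at rest, upright within 0.12 rad; both plates press its blade (over 0.7 N each); red line within 8 mm of the height of the plates' top edges and 12 mm of mid-width; tip within 6 mm of the middle plane (contact force between the fingers and gauge_yellow above 2 N and contact force between gauge_yellow and plate_left above 0.7 N and contact force between gauge_yellow and plate_right above 0.7 N and z of gauge_line in the frame of mouth between -0.008 and 0.008 m and x of gauge_line in the frame of mouth between -0.012 and 0.012 m and y of gauge_tip in the frame of mouth between -0.006 and 0.006 m and angle between gauge_yellow's own z axis and vertical below 0.12 rad and linear speed of gauge_yellow below 0.02 m/s); the arm keeps its last pose, push and grip.
It fails at once if the blade is shoved right through: the red line goes more than 20 mm below the plates' top edges (z of gauge_line in the frame of mouth below -0.02 m and horizontal distance between gauge_line and mouth below 0.04 m).
It fails at once if the blade is forced: more than 25 N on a plate (contact force between gauge_yellow and plate_left above 25 N or contact force between gauge_yellow and plate_right above 25 N).
It fails at once if another gauge is displaced by more than 15 mm (distance of any of gauge_red, gauge_blue from where it was at the start of the episode above 0.015 m).
It fails at once if the tape roll or the carton is displaced by more than 30 mm (distance of any of tape_roll, yellow_carton from where it was at the start of the episode above 0.03 m).
It also fails if it takes over 48 s, if anything falls off the work surface, if the arm or the gripper's body presses on something with over 40 N, if the wrist force passes 120 N, or if a joint passes its speed limit or range.

ROBOT

A 7-joint arm with a two-finger parallel gripper is mounted at the origin on the work surface. World frame = base frame: x ahead of the robot, y to its left, z up, the work surface at z = 0. Lengths are in mm, angles in rad, forces in N, time in s.
With the tool pointing down it reaches from about 400 to 875 mm from the base axis. Payload 4.4 kg.
Tool frame: the origin (TCP) lies midway between the tips of the shut fingers; the grasp point (between the pads) lies 19 mm behind it (ctrl.grip_point_offset is the distance from the TCP to the grasp point, in mm); z points along the fingers, x is the direction in which the jaws open and shut, and the axes are right-handed (so a half turn about z gives the same grasp; the last joint's range is limited). The gripper opens to 85 mm and grips with 20 to 120 N. Pads are 22 mm wide; open, the fingers measure 114 mm over their backs; the gripper's body (76 mm by 85 mm) begins 54 mm behind the grasp point. The pads swing forward as they close: fully open they stand 13 mm farther back than shut.
Start: joints at [-1.233, 0.628, 0.038, 1.517, -0.027, 0.996, -0.02], TCP at [255.373, 597.748, 231.313] pointing down, gripper open.
Joint ranges: [-3.06, 3.06], [-0.37, 2.12], [-1.25, 1.32], [0.18, 2.47], [-1.1, 4.24], [0.23, 1.98], [-2.94, 2.94]. Speed limits (rad/s): [2.57, 2.57, 3.14, 3.14, 3.14, 3.14, 3.14].

INTERFACE

Orientations are given as [roll, pitch, yaw] about the fixed x, y, z axes, in that order (R = Rz(yaw) Ry(pitch) Rx(roll)).
In Python, from cell import ctrl, viewer gives the robot as it stands.
- The arm moves only by the tool apply_moves, never from a script. Its argument "series" is a list that holds one entry, the list of rows, each a list of 6 numbers: the shift along the tool's x, y, z normalised to -1 to 1, where 1 is 50 mm, then the turn, a rotation vector about the tool's x, y, z normalised to -1 to 1, where 1 is 6 degrees. In form: [[[tx, ty, tz, rx, ry, rz], ...]]. A call has exactly 5 rows; each row shifts and turns the commanded pose from where the row before left it, along the tool's axes as they then stand; what a row does not reach is not made up. A row lasts 1/8 s, in which the tool goes at most 62.5 mm and 10.7 degrees, less where a joint would pass 70% of its speed; a pose out of reach is approached as far as the arm can. A call with a number of a shift or a turn outside -1 to 1 is refused whole. A call with a gripper value outside its range is refused whole. "claw" is the gripper command: -1 is shut, 1 is fully open, values between are in proportion, set as the call begins (left out, the last holds). The fingers move at their own pace and stop on an object; the grip force is fixed at half the most. Time passes only in rows, so rows that do not move let the fingers close, or fill a call up. It gives the time, the measured TCP pose, the force and the opening at its end, in the units of the state.
- ctrl.read_state(): the state, without advancing time (a new reading comes with each control period).
- viewer.get_image(name): name is "side" or "top"; returns the picture (400x640x3 uint8, blue, green, red); there is no depth.
- viewer.camera_info(name): a dict with "K" (3x3 intrinsics, pixels), "distortion" ([k1, k2, p1, p2, k3] as OpenCV has them; the pictures are not rectified), "R" (3x3) and "t" (3): a world point X has camera coordinates R X + t. Camera axes: x right, y down, z forward; pixel columns grow to the right and rows downward; lengths in mm; the calibration is good to about 2 mm. A picture is of the moment at which its call begins. camera_info takes no time and is no camera call.
- ctrl.finish_job(): hands the job in, once; it reports no verdict.
Trained networks look in the newest picture that a camera, given by its name, has taken for a name from the list of things; names that differ only in an ending like _2 or _b are one class to them, and where a whole thing is asked for, a point or a joint stands for the part that bears it (a point fixed in the world has none). Each returns a list of dicts, best first, with "score" (0 to 1); they miss things now and then, are a little off and sometimes report something else, mostly with a low value. They report only what shows in the picture. A call takes as long as a camera call.
- viewer.find_in(camera, label): "location" ([column, row] as shares, 0 to 1, of the picture: columns of its width, rows of its height, amid what is visible of it).
The state is a dict: "clock": time; "qpos": joint angles; "qd": joint speeds; "tau": joint torques, N m; "eef_pos": TCP position; "tool_rot": TCP orientation; "force": force on the tool from outside, world axes, zero at the start; "torque": the same for the moment, N m; "width": finger opening in mm.
Only numpy, scipy, OpenCV 4.12 (cv2) and the standard library are available. Lean on these libraries where they do the work, as an engineer would, in place of code of your own. Each camera call takes 0.05 s, during which the arm holds its last target. There are 200 camera calls.

## Working session

There is one attempt and no reset: what is moved stays moved. The work goes in short steps, Python scripts to look and compute and a tool call to move; the robot and the scene stay as the last step left them, time stands still between calls to the robot, and variables do not carry over. Pictures are saved under pics/ and viewed, about 8 in all and at most 12, crops included, and the job is handed in when it is done.

Besides the shell and the picture viewer there is one more tool, called after ">>>" as name(argument=value, ...), one argument or row to a line, values as JSON. apply_moves: Moves the arm, as the interface text tells. Scaled input: -1 to 1 covers 50 mm each way for a shift and 6 degrees each way for a turn. Its arguments: {"type":"object","properties":{"series":{"type":"array","items":{"type":"array","items":{"type":"array","items":{"type":"number"}}}},"claw":{"type":"number"}},"required":["series"]}

```bash
mkdir -p pics; cat > h.py <<'E'
import numpy as np, cv2
from cell import ctrl, viewer
def cam(n):
    c=viewer.camera_info(n); return [np.array(c[k],float) for k in("K","distortion","R","t")]
def proj(n,X):
    K,d,R,t=cam(n); return cv2.projectPoints(np.array(X,float).reshape(-1,1,3),cv2.Rodrigues(R)[0],t,K,d)[0].reshape(-1,2)
def ray(n,uv):
    K,d,R,t=cam(n); p=cv2.undistortPoints(np.array(uv,float).reshape(1,1,2),K,d).ravel()
    return -R.T@t, R.T@np.array([p[0],p[1],1])
def atz(n,uv,z):
    o,v=ray(n,uv); return o+v*(z-o[2])/v[2]
def tri(a,ua,b,ub):
    o1,v1=ray(a,ua);o2,v2=ray(b,ub)
    s=np.linalg.lstsq(np.c_[v1,-v2],o2-o1,rcond=None)[0]
    p,q=o1+v1*s[0],o2+v2*s[1]; return (p+q)/2,np.linalg.norm(p-q)
E
python3 - <<'E'
from h import *
s=ctrl.read_state();print(s['clock'],s['eef_pos'],s['tool_rot'],s['force'],s['width'])
ims=[]
for n in("side","top"):
    im=viewer.get_image(n);cv2.imwrite(f"pics/{n}0.png",im)
    K,d,R,t=cam(n);print(n,-R.T@t,K[0,0],R.round(2).tolist())
    for l in("gauge_yellow","gauge_red","gauge_blue","rack","brake","plate_left","plate_right","tape_roll","yellow_carton","gauge_line"):
        print(n,l,[(round(r['score'],2),(np.array(r['location'])*[640,400]).round(1).tolist()) for r in viewer.find_in(n,l)[:2]])
E
```

```text
0.0 [255.13247703 597.17420533 230.39796958] [3.14155234e+00 1.85310315e-03 1.16701940e+00] [-0.66574472  0.53838157 -0.69600516] 85.49497196268082
side [  89.35743094 -773.52730645  650.17583813] 434.1603587975446 [[0.83, -0.55, -0.0], [-0.27, -0.41, -0.87], [0.48, 0.73, -0.49]]
side gauge_yellow [(0.85, [333.1, 252.1])]
side gauge_red [(0.78, [319.6, 233.4]), (0.17, [244.6, 166.4])]
side gauge_blue [(0.87, [349.2, 280.0]), (0.67, [336.2, 251.8])]
side rack [(0.85, [334.1, 296.4])]
side brake [(0.88, [249.9, 190.3])]
side plate_left [(0.46, [245.7, 167.0]), (0.21, [352.6, 280.3])]
side plate_right [(0.81, [248.3, 175.4]), (0.35, [335.6, 253.6])]
side tape_roll [(0.61, [371.3, 225.2])]
side yellow_carton [(0.85, [338.1, 190.7]), (0.22, [351.6, 278.5])]
side gauge_line [(0.74, [334.2, 253.0])]
top [507.17071619   7.14492617 983.0097418 ] 402.44818448577274 [[0.01, -1.0, 0.03], [-0.99, -0.01, -0.11], [0.11, -0.03, -0.99]]
top gauge_yellow []
top gauge_red [(0.61, [378.3, 241.9])]
top gauge_blue [(0.8, [451.5, 258.4])]
top rack [(0.55, [407.3, 251.3])]
top brake [(0.74, [213.5, 235.5])]
top plate_left [(0.5, [201.5, 234.5])]
top plate_right [(0.65, [211.9, 237.3]), (0.59, [413.3, 252.9])]
top tape_roll [(0.71, [354.9, 150.8]), (0.36, [202.7, 236.1])]
top yellow_carton [(0.76, [270.9, 147.5]), (0.52, [213.8, 236.4])]
top gauge_line [(0.78, [414.1, 253.7])]
```

View pics/side0.png

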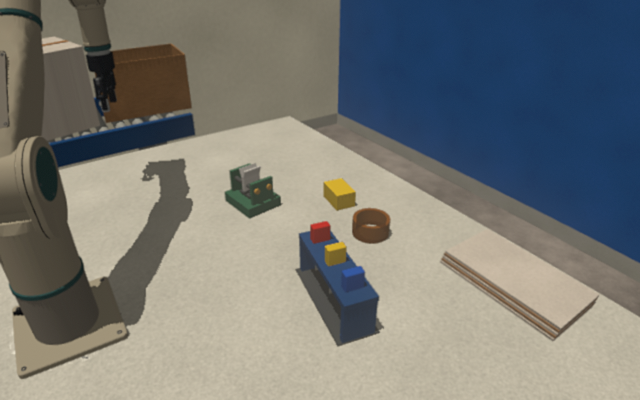

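View pics/top0.png

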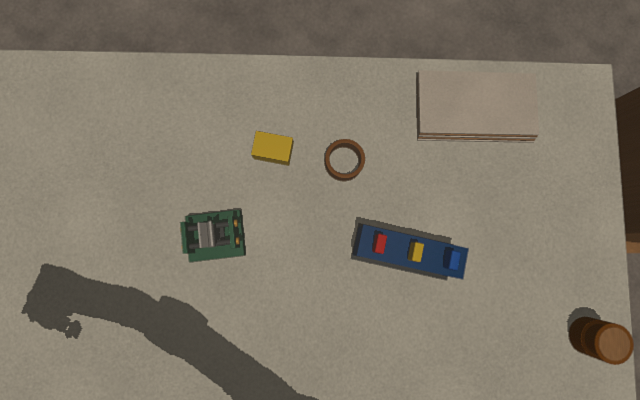

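The pictures agree with the networks. Yellow is in the middle slot, at top (417,252) and side (336,254). Red sits at top (380,243), blue at top (453,259), and the brake is at top (213,235) and side (250,190). Next I'll measure finer.

```bash
python3 - <<'E'
from h import *
T=cv2.imread("pics/top0.png");S=cv2.imread("pics/side0.png")
def seg(im,lo,hi,box):
    h=cv2.cvtColor(im,cv2.COLOR_BGR2HSV);m=cv2.inRange(h,lo,hi);k=np.zeros_like(m);x0,y0,x1,y1=box;k[y0:y1,x0:x1]=m[y0:y1,x0:x1]
    ys,xs=np.nonzero(k);return np.array([xs.mean(),ys.mean()]),len(xs),cv2.minAreaRect(np.c_[xs,ys].astype(np.float32))
R={}
for n,lo,hi in(("yellow",(15,120,90),(35,255,255)),("red",(0,150,80),(8,255,255)),("blue",(108,150,120),(125,255,255))):
    a=seg(T,lo,hi,(345,215,475,285));b=seg(S,lo,hi,(295,215,385,300))
    print(n,a[0].round(1),a[1],b[0].round(1),b[1],"z120:",atz("top",a[0],130).round(1),atz("side",b[0],125).round(1),"tri",tri("top",a[0],"side",b[0]))
a=cv2.resize(T[195:280,165:265],None,fx=6,fy=6,interpolation=cv2.INTER_CUBIC)[:500]
b=cv2.resize(S[150:225,210:300],None,fx=6,fy=6,interpolation=cv2.INTER_CUBIC)
cv2.imwrite("pics/bt.png",a);cv2.imwrite("pics/bs.png",b)
E
```

```text
yellow [417.4 251.7] 173 [336.8 251.8] 438 z120: [ 501.7 -230.4  130. ] [ 502.4 -227.8  125. ] tri (array([ 501.08151074, -230.69317177,  127.55475692]), np.float64(1.3983603271707667))
red [380.3 243.2] 163 [319.7 231.5] 318 z120: [ 518.9 -151.1  130. ] [ 513.5 -151.2  125. ] tri (array([ 516.75764088, -150.87574243,  123.88973661]), np.float64(5.072857026970826))
blue [454.5 260. ] 109 [352.1 271.3] 142 z120: [ 484.6 -309.8  130. ] [ 491.4 -291.3  125. ] tri (array([ 482.87164125, -305.11096127,  139.07968671]), np.float64(4.681391122540434))
```

View pics/bt.png

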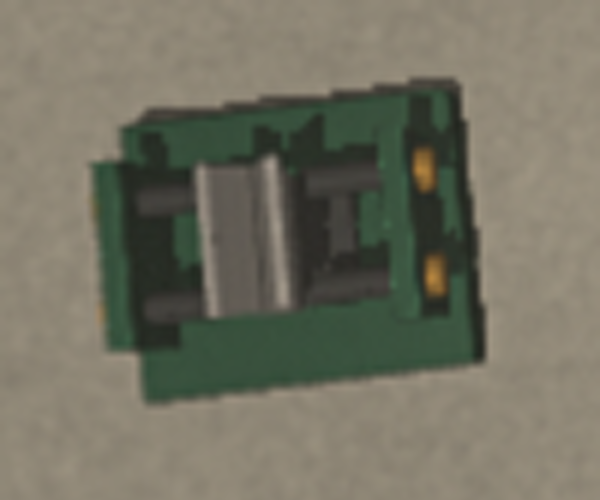

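View pics/bs.png

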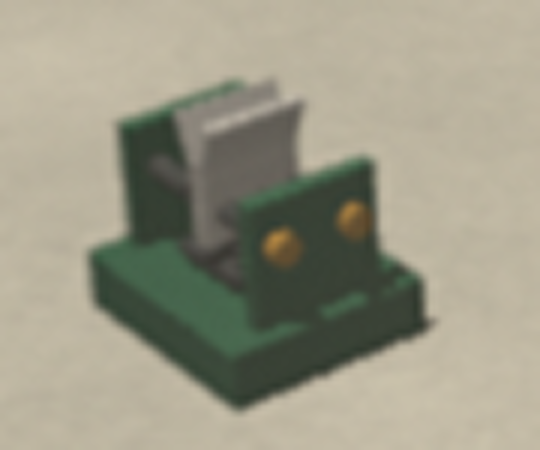

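```bash
cat > fit.py <<'E'
from h import *
from scipy.optimize import least_squares
t=[((0+27,10.5,115),(199,165)),((-27,10.5,115),(211,317)),((27,-10.5,115),(262,156)),((-27,-10.5,115),(278,310)),
((-55,65,30),(147,402)),((-55,-65,30),(476,362)),((55,65,30),(125,128))]
s=[((-27,-10.5,115),(203,130)),((27,-10.5,115),(302,100)),((-27,10.5,115),(175,112)),((27,10.5,115),(275,82)),
((-55,65,30),(90,255)),((-55,-65,30),(240,355)),((55,-65,30),(422,285))]
def W(p,X):
    c,q=np.cos(p[3]),np.sin(p[3]);return np.array(X,float)@np.array([[c,q,0],[-q,c,0],[0,0,1]])+p[:3]
def f(p):
    r=[]
    for n,L,o in(("top",t,(165,195)),("side",s,(210,150))):
        uv=(np.array([b for a,b in L])+.5)/6-.5+np.array(o); r.append((proj(n,W(p,[a for a,b in L]))-uv).ravel())
    return np.concatenate(r)
q=least_squares(f,[500,250,10,0],loss="soft_l1");p=q.x
print(p.round(3),"mouth",W(p,[[0,0,115]]).round(1));print(f(p).reshape(-1,2).round(1).tolist())
E
python3 fit.py; python3 - <<'E'
from h import *
# tool x along rack y; current yaw & tool axes
from scipy.spatial.transform import Rotation as Ro
s=ctrl.read_state();print(Ro.from_euler('xyz',s['tool_rot']).as_matrix().round(3).tolist(), s['eef_pos'])
E
```

```text
[5.34752e+02 2.23411e+02 2.00000e-03 1.36000e-01] mouth [[534.8 223.4 115. ]]
[[0.6, 0.2], [1.0, 0.1], [-0.1, 0.5], [-0.3, -0.0], [-1.3, 0.9], [-0.2, 0.5], [-1.9, -0.2], [0.7, 0.3], [0.5, -0.5], [1.2, 0.7], [0.7, 0.0], [-0.5, -0.3], [-0.5, 0.9], [1.5, -1.0]]
[[0.393, 0.92, -0.0], [0.92, -0.393, 0.0], [0.0, -0.0, -1.0]] [255.36288021 597.74892672 231.31646544]
```

```bash
cat > plan.py <<'E'
import sys,json
from h import *
from scipy.spatial.transform import Rotation as Ro
# args: rows  x y z yaw_deg
def plan(n,goal,yaw,start=None):
    s=ctrl.read_state();P=np.array(s['eef_pos'] if start is None else start[0],float)
    R=Ro.from_euler('xyz',s['tool_rot']) if start is None else start[1]
    G=Ro.from_euler('xyz',[np.pi,0,np.radians(yaw)])
    out=[];P0=P.copy()
    for i in range(n):
        d=R.inv().apply((np.array(goal)-P)/(n-i))/50
        w=np.degrees((R.inv()*G).as_rotvec())/(n-i)/6
        r=np.round(np.r_[d,w],2);out.append(r.tolist())
        P=P+R.apply(r[:3]*50);R=R*Ro.from_rotvec(np.radians(r[3:]*6))
    return out,(P,R)
def show(*wps):
    st=None
    s=ctrl.read_state();print("t",round(s['clock'],2),"pos",np.round(s['eef_pos'],1),"rpy",np.round(s['tool_rot'],3),"F",np.round(s['force'],1),"w",round(s['width'],1))
    for n,g,y in wps:
        o,st=plan(n,g,y,st)
        for k in range(0,n,5):print(json.dumps(o[k:k+5]))
E
python3 -c "
from plan import *
show((10,[480,200,231],77.8),(10,[501,-230.5,231],77.8))"
```

```text
t 1.1 pos [255.4 597.7 231.3] rpy [-3.142 -0.     1.167] F [-0.3 -0.4  0.5] w 85.8
[[-0.55, 0.73, 0.0, -0.0, -0.0, -0.18], [-0.57, 0.71, 0.0, -0.0, -0.0, -0.18], [-0.58, 0.7, 0.0, -0.0, -0.0, -0.18], [-0.6, 0.69, 0.0, -0.0, -0.0, -0.18], [-0.61, 0.68, 0.0, -0.0, -0.0, -0.18]]
[[-0.62, 0.67, 0.0, -0.0, -0.0, -0.18], [-0.63, 0.66, 0.0, -0.0, -0.0, -0.19], [-0.65, 0.65, 0.0, -0.0, -0.0, -0.18], [-0.66, 0.64, 0.0, -0.0, -0.0, -0.19], [-0.67, 0.62, 0.01, -0.0, -0.0, -0.18]]
[[-0.83, 0.22, -0.0, -0.0, -0.0, -0.0], [-0.83, 0.22, -0.0, -0.0, -0.0, -0.0], [-0.83, 0.22, -0.0, -0.0, -0.0, -0.0], [-0.83, 0.22, -0.0, -0.0, -0.0, -0.0], [-0.83, 0.23, -0.0, -0.0, -0.0, -0.0]]
[[-0.84, 0.22, -0.0, -0.0, -0.0, -0.0], [-0.83, 0.23, -0.0, -0.0, -0.0, -0.0], [-0.84, 0.22, -0.0, -0.0, -0.0, -0.0], [-0.83, 0.23, -0.0, -0.0, -0.0, -0.0], [-0.84, 0.22, -0.0, -0.0, -0.0, -0.0]]
```

>>> apply_moves(
  series=[
    [[-0.55, 0.73, 0, 0, 0, -0.18], [-0.57, 0.71, 0, 0, 0, -0.18], [-0.58, 0.7, 0, 0, 0, -0.18], [-0.6, 0.69, 0, 0, 0, -0.18], [-0.61, 0.68, 0, 0, 0, -0.18]],
  ],
  claw=0.2,
)

```text
clock: 1.72
eef_pos: [367.9, 397.7, 231.5]
tool_rot: [3.141, -0.001, 1.262]
force: [0.9, 0.5, -0.4]
width: 51.4
```

>>> apply_moves(
  series=[
    [[-0.62, 0.67, 0, 0, 0, -0.18], [-0.63, 0.66, 0, 0, 0, -0.19], [-0.65, 0.65, 0, 0, 0, -0.18], [-0.66, 0.64, 0, 0, 0, -0.19], [-0.67, 0.62, 0, 0, 0, -0.18]],
  ],
)

```text
clock: 2.35
eef_pos: [480.9, 198.6, 231.6]
tool_rot: [3.141, -0.0, 1.358]
force: [-0.1, 0.3, -0.1]
width: 50.9
```

>>> apply_moves(
  series=[
    [[-0.83, 0.22, 0, 0, 0, 0], [-0.83, 0.22, 0, 0, 0, 0], [-0.83, 0.22, 0, 0, 0, 0], [-0.83, 0.22, 0, 0, 0, 0], [-0.83, 0.23, 0, 0, 0, 0]],
  ],
)

```text
clock: 2.98
eef_pos: [490.6, -16.0, 231.5]
tool_rot: [3.141, -0.0, 1.358]
force: [0.7, 1.3, -0.6]
width: 51.1
```

>>> apply_moves(
  series=[
    [[-0.84, 0.22, 0, 0, 0, 0], [-0.83, 0.23, 0, 0, 0, 0], [-0.84, 0.22, 0, 0, 0, 0], [-0.83, 0.23, 0, 0, 0, 0], [-0.84, 0.22, 0, 0, 0, 0]],
  ],
)

```text
clock: 3.6
eef_pos: [501.1, -232.1, 231.5]
tool_rot: [3.141, -0.0, 1.358]
force: [0.8, -0.7, 0.4]
width: 51.8
```

```bash
python3 -c "
from plan import *
show((5,[501,-230.5,165],77.8),(5,[501,-230.5,110],77.8))
im=viewer.get_image('side');cv2.imwrite('pics/s1.png',cv2.resize(im[150:350,220:450],None,fx=3,fy=3,interpolation=cv2.INTER_CUBIC))"
```

```text
t 3.6 pos [ 501.1 -232.1  231.5] rpy [ 3.141 -0.     1.358] F [ 0.8 -0.7  0.4] w 51.8
[[0.01, -0.0, 0.27, 0.0, -0.0, -0.0], [0.01, -0.0, 0.26, 0.0, -0.0, -0.0], [0.0, -0.0, 0.27, 0.0, -0.0, -0.0], [0.01, -0.0, 0.26, 0.0, -0.0, -0.0], [0.0, -0.01, 0.27, 0.01, -0.0, -0.0]]
[[0.0, 0.0, 0.22, -0.0, -0.0, -0.0], [0.0, 0.0, 0.22, -0.0, -0.0, -0.0], [0.0, 0.0, 0.22, -0.0, -0.0, -0.0], [0.0, 0.0, 0.22, -0.0, -0.0, -0.0], [0.0, 0.0, 0.22, -0.0, -0.0, -0.0]]
```

View pics/s1.png

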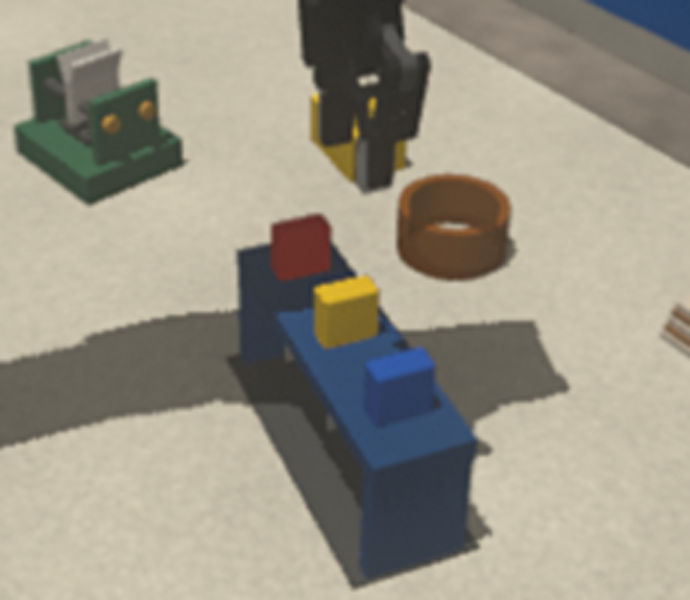

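The gripper hangs above the rack with the jaws lined up along it. Yellow is at crop (346,312). I'll descend in two stages.

>>> apply_moves(
  series=[
    [[0.01, 0, 0.26, 0, 0, 0], [0.01, 0, 0.27, 0, 0, 0], [0, 0, 0.27, 0, 0, 0], [0, 0, 0.26, 0, 0, 0], [0, 0, 0.27, 0, 0, 0]],
  ],
)

```text
clock: 4.28
eef_pos: [501.2, -229.3, 163.8]
tool_rot: [-3.141, -0.0, 1.358]
force: [-0.4, -0.3, -0.7]
width: 51.2
```

```bash
python3 -c "
from plan import *
show((5,[501,-230.5,110],77.8))
im=viewer.get_image('side');viewer.get_image('top');cv2.imwrite('pics/s2.png',cv2.resize(im[170:320,270:420],None,fx=4,fy=4,interpolation=cv2.INTER_CUBIC))
a=proj('side',[[501,-230.5,140],[501,-230.5,165]]);print((a-[270,170])*4)"
```

```text
t 4.28 pos [ 501.2 -229.3  163.8] rpy [-3.141 -0.     1.358] F [-0.4 -0.3 -0.7] w 51.2
[[-0.01, 0.0, 0.22, -0.0, -0.0, 0.0], [-0.0, 0.0, 0.21, -0.0, -0.0, 0.0], [-0.01, 0.0, 0.22, -0.0, -0.0, 0.0], [-0.0, 0.0, 0.21, -0.0, -0.0, 0.0], [-0.01, 0.0, 0.22, -0.0, -0.0, 0.0]]
[[268.87304944 306.55494906]
 [270.19680358 264.60208895]]
```

View pics/s2.png

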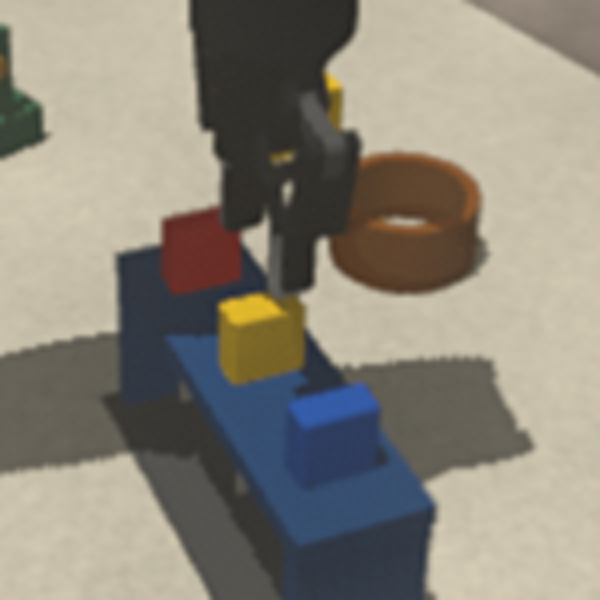

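The jaws straddle the yellow handle: its top is at crop (262,308) and the predicted point is (269,306). Descending.

>>> apply_moves(
  series=[
    [[-0.01, 0, 0.22, 0, 0, 0], [0, 0, 0.22, 0, 0, 0], [-0.01, 0, 0.22, 0, 0, 0], [0, 0, 0.21, 0, 0, 0], [-0.01, 0, 0.2, 0, 0, 0]],
  ],
)

```text
clock: 5.0
eef_pos: [500.8, -231.2, 110.5]
tool_rot: [-3.141, -0.0, 1.358]
force: [1.1, 0.9, -0.1]
width: 51.3
```

>>> apply_moves(
  series=[
    [[0, 0, 0, 0, 0, 0], [0, 0, 0, 0, 0, 0], [0, 0, 0, 0, 0, 0], [0, 0, 0, 0, 0, 0], [0, 0, 0, 0, 0, 0]],
  ],
  claw=-1,
)

```text
clock: 5.62
eef_pos: [501.2, -230.8, 111.6]
tool_rot: [3.141, -0.0, 1.358]
force: [0.1, 2.0, 1.7]
width: 19.0
```

>>> apply_moves(
  series=[
    [[0, 0, 0, 0, 0, 0], [0, 0, 0, 0, 0, 0], [0, 0, 0, 0, 0, 0], [0, 0, -0.05, 0, 0, 0], [0, 0, -0.1, 0, 0, 0]],
  ],
)

```text
clock: 6.25
eef_pos: [500.0, -230.7, 118.3]
tool_rot: [-3.139, -0.001, 1.358]
force: [0.7, 3.7, -4.0]
width: 19.1
```

>>> apply_moves(
  series=[
    [[0, 0, -0.3, 0, 0, 0], [0, 0, -0.4, 0, 0, 0], [0, 0, -0.4, 0, 0, 0], [0, 0, -0.4, 0, 0, 0], [0, 0, -0.4, 0, 0, 0]],
  ],
)

```text
clock: 6.88
eef_pos: [500.5, -233.2, 215.9]
tool_rot: [3.14, 0.002, 1.356]
force: [-0.3, -0.0, -0.9]
width: 19.2
```

>>> apply_moves(
  series=[
    [[0, 0, -0.4, 0, 0, 0], [0, 0, -0.4, 0, 0, 0], [0, 0, -0.3, 0, 0, 0], [0, 0, -0.1, 0, 0, 0], [0, 0, 0, 0, 0, 0]],
  ],
)

```text
clock: 7.5
eef_pos: [500.7, -231.5, 273.9]
tool_rot: [3.141, 0.0, 1.357]
force: [0.3, 0.2, -1.5]
width: 19.3
```

```bash
python3 -c "
from plan import *
show((15,[534.8,223.4,265],97.8))"
```

```text
t 7.5 pos [ 500.7 -231.5  273.9] rpy [3.141 0.    1.357] F [ 0.3  0.2 -1.5] w 19.3
[[0.6, -0.08, 0.01, 0.0, 0.0, -0.22], [0.6, -0.07, 0.01, 0.0, 0.0, -0.22], [0.61, -0.06, 0.01, 0.0, 0.0, -0.22], [0.61, -0.04, 0.01, 0.0, 0.0, -0.22], [0.61, -0.03, 0.01, 0.0, 0.0, -0.22]]
[[0.61, -0.01, 0.01, 0.0, 0.0, -0.22], [0.61, -0.0, 0.01, 0.0, 0.0, -0.22], [0.61, 0.01, 0.01, 0.0, 0.0, -0.22], [0.61, 0.03, 0.01, 0.0, 0.0, -0.23], [0.61, 0.04, 0.01, 0.0, 0.0, -0.22]]
[[0.6, 0.06, 0.02, 0.0, 0.0, -0.23], [0.6, 0.07, 0.01, 0.0, 0.0, -0.22], [0.6, 0.08, 0.02, 0.0, 0.0, -0.23], [0.6, 0.1, 0.01, 0.0, 0.0, -0.22], [0.6, 0.11, 0.02, 0.0, 0.0, -0.23]]
```

>>> apply_moves(
  series=[
    [[0.6, -0.08, 0.01, 0, 0, -0.22], [0.6, -0.07, 0.01, 0, 0, -0.22], [0.61, -0.06, 0.01, 0, 0, -0.22], [0.61, -0.04, 0.01, 0, 0, -0.22], [0.61, -0.03, 0.01, 0, 0, -0.22]],
  ],
)

```text
clock: 8.12
eef_pos: [511.7, -78.5, 270.4]
tool_rot: [-3.14, 0.0, 1.473]
force: [1.2, -0.6, -0.7]
width: 19.2
```

>>> apply_moves(
  series=[
    [[0.61, -0.01, 0.01, 0, 0, -0.22], [0.61, 0, 0.01, 0, 0, -0.22], [0.61, 0.01, 0.01, 0, 0, -0.22], [0.61, 0.03, 0.01, 0, 0, -0.23], [0.61, 0.04, 0.01, 0, 0, -0.22]],
  ],
)

```text
clock: 8.75
eef_pos: [523.1, 73.5, 267.9]
tool_rot: [-3.14, 0.0, 1.59]
force: [1.0, -0.4, -1.8]
width: 19.3
```

>>> apply_moves(
  series=[
    [[0.6, 0.06, 0.02, 0, 0, -0.23], [0.6, 0.07, 0.01, 0, 0, -0.22], [0.6, 0.08, 0.02, 0, 0, -0.23], [0.6, 0.1, 0.01, 0, 0, -0.22], [0.6, 0.11, 0.02, 0, 0, -0.23]],
  ],
)

```text
clock: 9.38
eef_pos: [534.3, 224.5, 263.7]
tool_rot: [-3.14, 0.001, 1.708]
force: [0.4, -0.2, -1.0]
width: 19.0
```

>>> apply_moves(
  series=[
    [[0, 0, 0.2, 0, 0, 0], [0, 0, 0.3, 0, 0, 0], [0, 0, 0.3, 0, 0, 0], [0, 0, 0.2, 0, 0, 0], [0, 0, 0, 0, 0, 0]],
  ],
)

```text
clock: 10.0
eef_pos: [534.2, 223.1, 213.7]
tool_rot: [-3.14, 0.001, 1.707]
force: [0.5, 1.0, -0.5]
width: 19.1
```

```bash
python3 -c "
from plan import *
show((5,[534.8,223.4,216],97.8))
im=viewer.get_image('side');cv2.imwrite('pics/side3.png',im);cv2.imwrite('pics/s3.png',cv2.resize(im[120:220,200:300],None,fx=6,fy=6,interpolation=cv2.INTER_CUBIC))
t=viewer.get_image('top');cv2.imwrite('pics/top3.png',t)
for n in('side','top'):
  print([(round(r['score'],2),(np.array(r['location'])*[640,400]).round(1)) for r in viewer.find_in(n,'gauge_line')[:2]])
s=ctrl.read_state()['eef_pos'];print(((proj('side',[s,s-np.array([0,0,46]),s-np.array([0,0,91]),[534.8,223.4,115]])+.5-[200,120])*6).round(0))"
```

```text
t 10.0 pos [534.2 223.1 213.7] rpy [-3.140e+00  1.000e-03  1.707e+00] F [ 0.5  1.  -0.5] w 19.1
[[0.0, 0.0, -0.01, -0.0, 0.0, -0.0], [0.0, 0.0, -0.01, -0.0, 0.0, -0.0], [0.0, 0.0, -0.01, -0.01, 0.0, -0.0], [0.0, 0.01, -0.01, -0.0, 0.0, -0.0], [0.0, 0.0, -0.01, -0.01, 0.01, -0.0]]
[(0.91, array([246.7, 143.3]))]
[]
[[289.  84.]
 [296. 179.]
 [303. 268.]
 [305. 287.]]
```

View pics/s3.png

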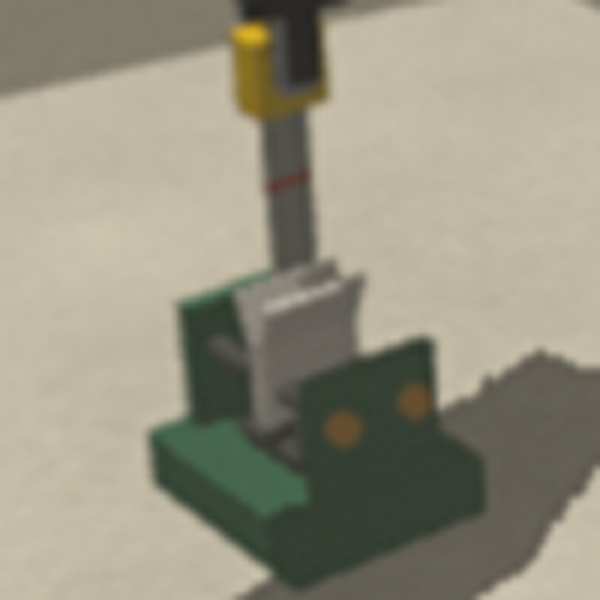

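The blade hangs upright over the mouth. The red line is at crop (287,182), about 50 mm above the lip centre at (298,283), and roughly 2 mm toward −x. I'll correct that and go in gently.

>>> apply_moves(
  series=[
    [[0, 0.03, 0.05, 0, 0, 0], [0, 0, 0.1, 0, 0, 0], [0, 0, 0.1, 0, 0, 0], [0, 0, 0.1, 0, 0, 0], [0, 0, 0.05, 0, 0, 0]],
  ],
)

```text
clock: 10.82
eef_pos: [536.0, 224.0, 194.3]
tool_rot: [-3.141, 0.0, 1.707]
force: [0.2, -0.0, -1.0]
width: 19.1
```

>>> apply_moves(
  series=[
    [[0, 0, 0.05, 0, 0, 0], [0, 0, 0.05, 0, 0, 0], [0, 0, 0.05, 0, 0, 0], [0, 0, 0.05, 0, 0, 0], [0, 0, 0.05, 0, 0, 0]],
  ],
)

```text
clock: 11.45
eef_pos: [536.3, 223.9, 182.2]
tool_rot: [3.141, 0.0, 1.707]
force: [0.0, -0.2, -0.1]
width: 19.1
```

>>> apply_moves(
  series=[
    [[0, 0, 0.04, 0, 0, 0], [0, 0, 0.04, 0, 0, 0], [0, 0, 0.04, 0, 0, 0], [0, 0, 0.02, 0, 0, 0], [0, 0, 0, 0, 0, 0]],
  ],
)

```text
clock: 12.08
eef_pos: [536.4, 224.1, 175.3]
tool_rot: [3.141, -0.0, 1.707]
force: [0.1, 0.2, 1.5]
width: 19.0
```

```bash
python3 -c "
from plan import *
show()
print(np.round(ctrl.read_state()['torque'],2))
im=viewer.get_image('side');cv2.imwrite('pics/side4.png',im);cv2.imwrite('pics/s4.png',cv2.resize(im[135:195,220:280],None,fx=10,fy=10,interpolation=cv2.INTER_CUBIC))"
```

```text
t 12.07 pos [536.4 224.1 175.3] rpy [ 3.141 -0.     1.707] F [0.1 0.2 1.5] w 19.0
[-0.21 -0.16 -0.01]
```

View pics/s4.png

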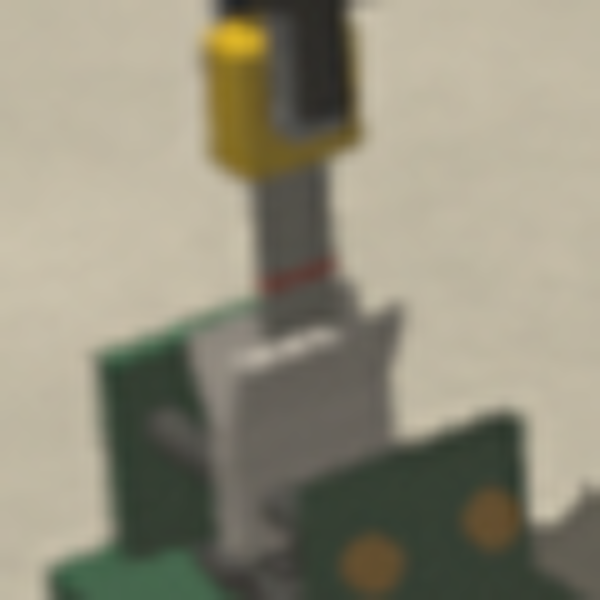

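The red line is at crop (298,275) and the lip centre at (294,324), so about 15 mm remain by the image. The arm's height says 14 mm, and drag has just begun at 1.5 N. I'll cover the rest slowly.

>>> apply_moves(
  series=[
    [[0, 0, 0.04, 0, 0, 0], [0, 0, 0.04, 0, 0, 0], [0, 0, 0.04, 0, 0, 0], [0, 0, 0.04, 0, 0, 0], [0, 0, 0.04, 0, 0, 0]],
  ],
)

```text
clock: 12.75
eef_pos: [536.1, 224.0, 165.0]
tool_rot: [-3.141, 0.0, 1.707]
force: [-0.6, 0.5, 2.4]
width: 19.2
```

>>> apply_moves(
  series=[
    [[0, 0, 0.04, 0, 0, 0], [0, 0, 0.03, 0, 0, 0], [0, 0, 0.02, 0, 0, 0], [0, 0, 0, 0, 0, 0], [0, 0, 0, 0, 0, 0]],
  ],
)

```text
clock: 13.38
eef_pos: [536.1, 224.0, 160.6]
tool_rot: [-3.141, 0.0, 1.707]
force: [0.6, -0.3, 0.5]
width: 19.1
```

```bash
python3 -c "
from plan import *
show()
im=viewer.get_image('side');cv2.imwrite('pics/side5.png',im);a=cv2.resize(im[140:190,225:275],None,fx=8,fy=8,interpolation=cv2.INTER_CUBIC)
t=viewer.get_image('top');b=cv2.resize(t[210:260,185:235],None,fx=8,fy=8,interpolation=cv2.INTER_CUBIC)
cv2.imwrite('pics/s5.png',np.hstack([a,b]))"
```

```text
t 13.38 pos [536.1 224.  160.6] rpy [-3.141  0.     1.707] F [ 0.6 -0.3  0.5] w 19.1
```

View pics/s5.png

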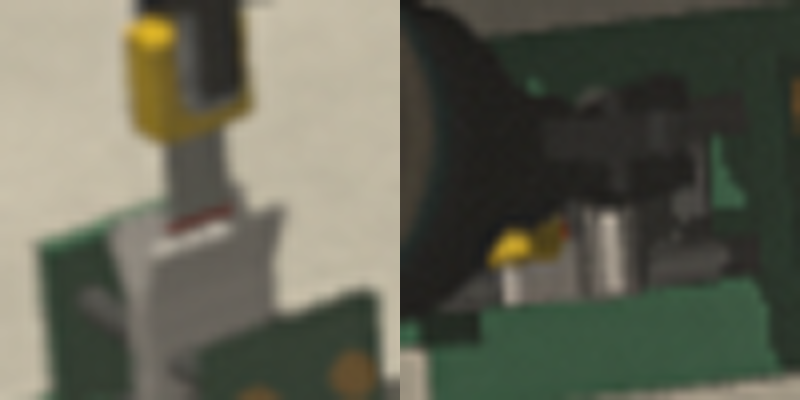

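The red line, at crop (200,218), is level with the lip centre at (195,216). The blade is upright and mid-width, and the arm's height gives the same depth. I'll let it settle briefly and hand in.

>>> apply_moves(
  series=[
    [[0, 0, 0, 0, 0, 0], [0, 0, 0, 0, 0, 0], [0, 0, 0, 0, 0, 0], [0, 0, 0, 0, 0, 0], [0, 0, 0, 0, 0, 0]],
  ],
)

```text
clock: 14.1
eef_pos: [536.1, 224.0, 160.6]
tool_rot: [-3.141, 0.0, 1.707]
force: [0.4, -1.4, -2.0]
width: 19.1
```

```bash
python3 -c "
from plan import *
show();print(ctrl.finish_job())"
```

```text
t 14.1 pos [536.1 224.  160.6] rpy [-3.141  0.     1.707] F [ 0.4 -1.4 -2. ] w 19.1
the job is handed in; nothing more can be done
None
```

I took the yellow gauge from the rack's middle slot, lifted it clear and slid its blade down between the brake's plates. I handed the job in at 14.1 s with the gauge still gripped; no verdict was reported.

- **Depth:** the red line is level with the plates' top edges to about 1–2 mm. The last side picture and the arm's height agree on this.
- **Position:** the blade is about 1 mm from mid-width by the pictures, and the tool is within 0.001 rad of vertical.
- **Hold and force:** the fingers are closed on the handle at 19.1 mm opening and the arm is at rest. The drag readings were about 1.5–2.4 N going in; after that they were around the noise level (0.5 N, then −2 N).
- **Less certain:** I could not measure the force on each plate directly. The side camera was off by about 1 pixel (2–3 mm), so I measured the gauge relative to the brake within the same picture. In the last top view the gripper hid most of the blade, so the tip's distance from the middle plane comes only from the fitted brake position.
- **Other items:** I did not go near the tape roll or carton. The other two gauges showed no movement up to just before the grasp, but I did not check them again afterwards.

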